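# Lock the pedal rig and test the brake pedal to its stop

## Task

First swing the test rig's keeper bar shut until it snaps past its spring catch and stays there. Then put the fingertips on the rubber tread under the tube guard, press the pedal gently all the way down until you feel it come up firmly against its stop, hold it against the stop for a good second, and let it come fully back up. Leave the gear, the wrench and the mug where they are, and finish with the bar still shut.

Things in the scene. Friction and masses are not known exactly. Their poses are not given: they have to be found in the camera images.
- rig: The pedal test rig, bolted down: dark steel base plate 240 by 300 mm, 12 mm thick, carrying keeper bar, pedal and tube guard. Origin on the bench surface at pedal mid-width; the plate spans x -115 to 125 mm, y -175 to 125 mm from it. Rig +x points from the pedal's free front edge to its hinge (roughly away from the robot), z up.
- guard_front (a point): Middle of the guard's front crossbar, 252 mm above the bench, rig x -52, y 0. The guard, of 12 mm aluminium tube, has side rails at rig y +-55 mm and crossbars back to x 100 mm, all at that height, on two rear posts; open in front below. It covers the whole pedal: a tool pointing straight down cannot reach the tread, one leaning back to the rig's -x by 28 to 45 degrees can.
- keeper (a joint): Angle of the keeper bar about its vertical pivot, rad: 0 = shut against its end stop (bar along the rig's -y from the pivot), grows as the free end swings to the rig's -x (to the robot), at most 1.0; it stays where left. A sprung roller catch resists from about 0.09 to 0.05 rad (about 8 N at the post); past it the bar is held between 0 and about 0.015 rad.
- keeper_post (a point): Top centre of the upright black round grip post on the bar's free end: 20 mm diameter, grip part 46 to 106 mm above the bench; this point is at 106 mm, 220 mm from the pivot axis. The steel bar below it is 235 mm long, 22 mm wide, its top 36 mm above the bench.
- keeper_pivot (a point): Point on the keeper bar's vertical pivot axis, at the same height as the post's top (106 mm). The pivot is at rig x -75, y 95 mm.
- pedal (a joint): Pedal angle, rad: 0 = up at rest, grows as the pedal is pressed. Its stop is an adjustable bolt under the plate meeting the anvil, set differently each time, anywhere between about 0.21 and 0.35 rad. A spring pushes it up: about 5 to 8 N at press_point over the travel.
- press_point (a point): Where to press: on top of the rubber tread at mid-width, 18 mm behind the pedal's front edge, 112 mm from the hinge axis. At rest 87 mm above the bench; it goes down 23 to 39 mm on an arc about the hinge and moves with the pedal.
- pedal_hinge (a point): Middle of the pedal's hinge axis, which lies along the rig's y at rig x 75 mm, 40 mm above the bench. The steel pedal plate is 130 mm long, 90 mm wide and at rest slopes up 20 degrees (0.35 rad) from the hinge towards the robot.
- tread: The rubber tread on the pedal plate, 70 by 86 mm, 6 mm thick; origin at the centre of its underside, z square to its surface, x towards the hinge. Do not press on it with more than 60 N.
- anvil: Small steel pad 50 by 40 by 10 mm fixed on the base plate beneath the pedal, which the stop bolt meets; origin at the centre of its underside, 12 mm above the bench. It is hidden beneath the pedal and is not to be touched directly.
- gear: Bystander: loose dark steel gear with a stub shaft, 90 mm diameter, 76 mm tall; origin at the centre of its underside. Leave alone.
- wrench: Bystander: loose steel wrench about 190 mm long lying along its x; origin underneath it. Leave alone.
- mug: Bystander: loose white mug 80 mm diameter, 90 mm tall, handle at its +y; origin at the centre of its underside. Leave alone.

How it is judged:
By the outcome, as a careful person would: the job done as asked, in the order asked, and still so for the second after the job is handed in, with the robot touching nothing.
It also fails if it takes over 58 s, if anything falls off the work surface, if the arm or the gripper's body presses on something with over 40 N, if the wrist force passes 120 N, or if a joint passes its speed limit or range.

## Robot

A 6-joint arm with a two-finger parallel gripper is mounted at the origin on the work surface. World frame = base frame: x ahead of the robot, y to its left, z up, the work surface at z = 0. Lengths are in mm, angles in rad, forces in N, time in s.
With the tool pointing down it reaches from about 300 to 775 mm from the base axis. Payload 14.6 kg.
Tool frame: the origin (TCP) lies between the finger pads, 19 mm behind the fingertips; this is the grasp point; z points along the fingers, y is the line along which they close (so a half turn about z gives the same grasp; the last joint's range is limited). The gripper opens to 94 mm and grips with 3 to 60 N. Pads are 16 mm wide; open, the fingers measure 119 mm over their backs; the gripper's body (75 mm by 177 mm) begins 78 mm behind the grasp point.
Start: joints at [-1.267, 0.3, 1.521, -0, 1.321, -0.067], TCP at [199.291, -512.613, 224.246] pointing down, gripper open.
Joint ranges: [-3.03, 3.03], [-0.79, 2.21], [0.23, 2.52], [-1.04, 4.18], [0, 3.07], [-2.55, 2.55]. Speed limits (rad/s): [2.22, 2.22, 2.57, 3.14, 3.14, 3.14].

## Interface

Orientations are given as [roll, pitch, yaw] about the fixed x, y, z axes, in that order (R = Rz(yaw) Ry(pitch) Rx(roll)).
In Python, from cell import manip gives the robot as it stands.
- The arm moves only by the tool servo_tool, never from a script. Its argument "rows" is a list of rows, each a list of 7 numbers: the turn, a rotation vector about the world's x, y, z in degrees, then the shift along the world's x, y, z in mm, then the closure, from 0 (fully open) to 1 (shut). In form: [[rx, ry, rz, dx, dy, dz, fingers], ...]. A call has 1 to 20 rows; each row shifts and turns the commanded pose from where the row before left it; what a row does not reach is not made up. A row lasts 1/8 s, in which the tool goes at most 62.5 mm and 10.7 degrees, less where a joint would pass 70% of its speed; a pose out of reach is approached as far as the arm can. A call with a gripper value outside its range is refused whole. The fingers move at their own pace and stop on an object; "grip_force" is the grip in N (left out, the last holds). Time passes only in rows, so rows that do not move let the fingers close. It gives the time, the measured TCP pose, the force, the opening and the grip force at its end, in the units of the state.
- manip.read_state(): the state, without advancing time (a new reading comes with each control period).
- manip.camera(name): name is "scene" or "top"; returns the picture (384x512x3 uint8, red, green, blue); there is no depth.
- manip.camera_info(name): a dict with "fx", "fy", "cx", "cy" (pixels), "D" ([k1, k2, p1, p2, k3] as OpenCV has them; the pictures are not rectified), "position" and "rotation" of the camera in the world. Camera axes: x right, y down, z forward; pixel columns grow to the right and rows downward; lengths in mm; the calibration is good to about 2 mm. A picture is of the moment at which its call begins. camera_info takes no time and is no camera call.
- manip.sign_off(): hands the job in; it is judged then, once.
The state is a dict: "clock": time; "joints": joint angles; "qd": joint speeds; "effort": joint torques, N m; "eef_pos": TCP position; "eef_rot": TCP orientation; "wrist_force": force on the tool from outside, world axes, zero at the start; "moment": the same for the moment, N m; "finger_gap": finger opening in mm; "finger_force": force on a finger pad.
Only numpy, scipy, OpenCV 4.12 (cv2) and the standard library are available. Lean on these libraries where they do the work, as an engineer would, in place of code of your own. Each camera call takes 0.05 s, during which the arm holds its last target. There are 200 camera calls.

## Working session

There is one attempt and no reset: what is moved stays moved. The work goes in short steps, Python scripts to look and compute and a tool call to move; the robot and the scene stay as the last step left them, time stands still between calls to the robot, and variables do not carry over. Pictures are saved under pics/ and viewed, at most 10 in all, crops included, and the job is handed in when it is done.

Besides the shell and the picture viewer there is one more tool, called after ">>>" as a command line: name --pt "numbers of a row" for each row, then --argument value for the rest. servo_tool: Moves the arm, as the interface text tells. Its arguments: {"type":"object","properties":{"rows":{"type":"array","items":{"type":"array","items":{"type":"number"}}},"grip_force":{"type":"number"}},"required":["rows"]}

```bash
mkdir -p pics
python3 - <<'E'
from cell import manip
import cv2
for n in("scene","top"):
    im=manip.camera(n); cv2.imwrite(f"pics/{n}0.png",im[:,:,::-1]); cv2.imwrite(f"pics/{n}0b.png",cv2.resize(im[:,:,::-1],(768,576),interpolation=cv2.INTER_CUBIC))
    print(manip.camera_info(n))
print(manip.read_state())
E
```

```text
{'fx': 353.97775678833744, 'fy': 353.97775678833744, 'cx': 262.39583325933035, 'cy': 197.75247166184815, 'D': array([-0.07080717,  0.        ,  0.        ,  0.        ,  0.        ]), 'position': array([ 618.92967452, -845.05638281,  895.57698298]), 'rotation': array([-2.28624336, -0.00767918,  0.03692675])}
{'fx': 469.18053863378304, 'fy': 469.18053863378304, 'cx': 252.51366561901312, 'cy': 193.68149059618514, 'D': array([-0.08037955,  0.        ,  0.        ,  0.        ,  0.        ]), 'position': array([ 362.0628172 ,  -22.94354667, 1495.70520795]), 'rotation': array([-2.9747743 , -0.0095427 , -1.55725322])}
{'clock': 0.1, 'joints': array([-1.26659319e+00,  3.00439986e-01,  1.52151064e+00, -7.94603203e-06,
        1.32069564e+00, -6.65889778e-02]), 'qd': array([-0.00121656, -0.00142784, -0.00126115,  0.00193836, -0.00028117,
        0.00163617]), 'effort': array([ 5.93838849e-04, -5.32650197e+01, -3.53283226e+01,  7.10016349e-02,
        2.35162867e-02, -4.56341559e-05]), 'eef_pos': array([ 199.23199796, -512.41897254,  223.73318409]), 'eef_rot': array([-3.14054087e+00, -6.24273409e-05,  3.70794049e-01]), 'wrist_force': array([0.01939167, 0.87691296, 0.10043011]), 'moment': array([ 0.00348546, -0.03951149,  0.03290518]), 'finger_force': 0.0, 'finger_gap': 94.10607207457777}
```

View pics/scene0b.png

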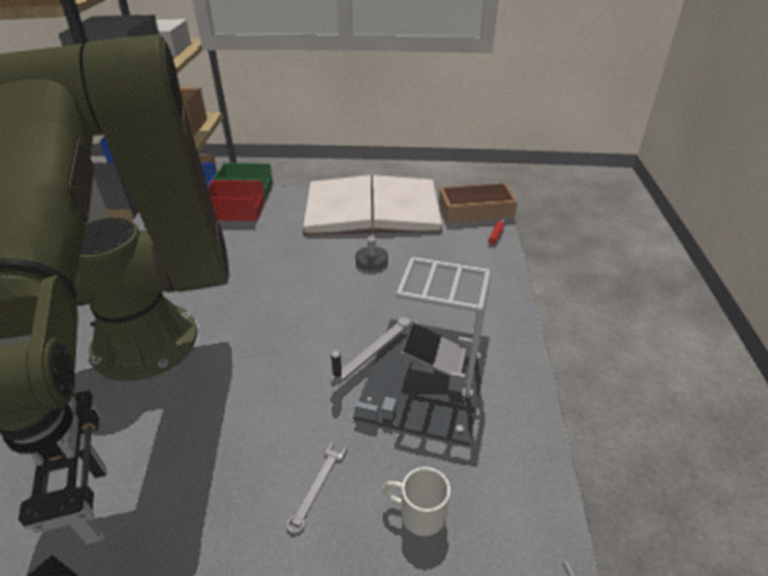

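View pics/top0b.png

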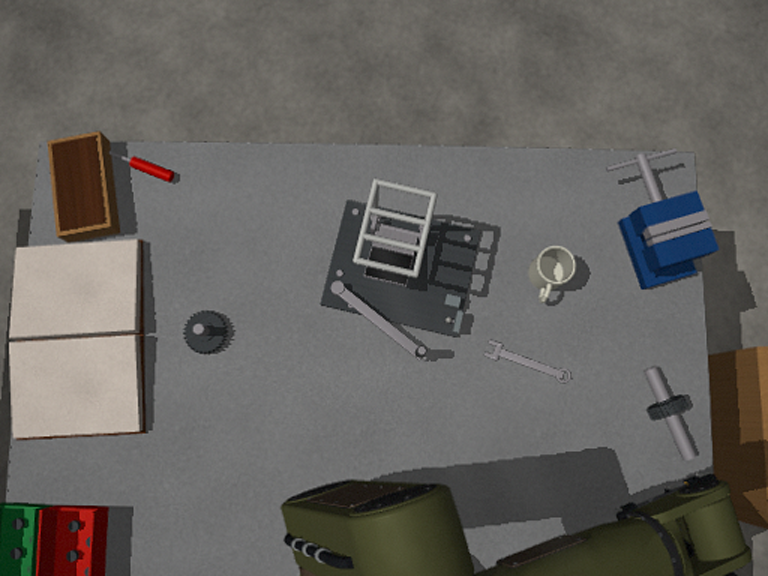

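Scene: rig with the guard at about (445,285), bar pivot (403,323), post (336,358), all in 768-px scale. Top: guard front corners (356,263) and (417,273), pivot (338,288), post (421,352). I'll enlarge both.

Run:
```python
import cv2
a=cv2.imread("pics/top0.png")[110:250,200:350]; cv2.imwrite("pics/topc.png",cv2.resize(a,None,fx=4,fy=4,interpolation=cv2.INTER_CUBIC))
a=cv2.imread("pics/scene0.png")[165:305,200:350]; cv2.imwrite("pics/scenec.png",cv2.resize(a,None,fx=4,fy=4,interpolation=cv2.INTER_CUBIC))
```

```text
(no output)
```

View pics/topc.png

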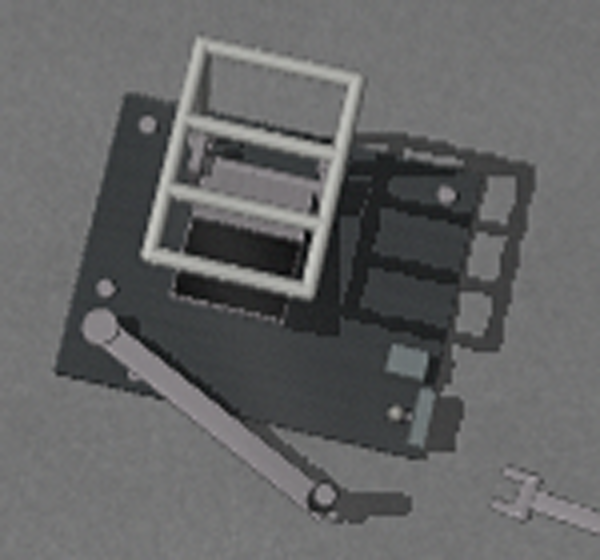

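View pics/scenec.png

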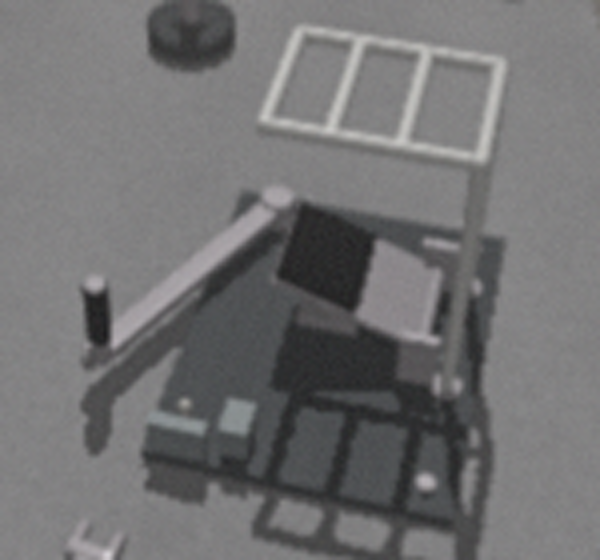

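Top crop: guard corners (149,256), (310,293), (358,80), (201,43); post top (322,493); pivot (100,327). Scene crop: guard corners (265,124), (488,158), (502,64), (300,33); post top (95,284). Next I'll fit the rig pose and bar angle to these.

```bash
cat > h.py <<'E'
import numpy as np, cv2
from cell import manip
from scipy.spatial.transform import Rotation as R
def proj(n,P):
    c=manip.camera_info(n); M=R.from_euler('xyz',c['rotation']).as_matrix().T
    K=np.array([[c['fx'],0,c['cx']],[0,c['fy'],c['cy']],[0,0,1]])
    return cv2.projectPoints(np.array(P,float),cv2.Rodrigues(M)[0],-M@c['position'],K,np.array(c['D']))[0][:,0]
def rig(p,P):
    P=np.atleast_2d(P).astype(float);c,s=np.cos(p[2]),np.sin(p[2])
    return np.c_[p[0]+c*P[:,0]-s*P[:,1],p[1]+s*P[:,0]+c*P[:,1],P[:,2]]
def post(k,z=106): return [-75-220*np.sin(k),95-220*np.cos(k),z]
def un(px,off): return (np.array(px)+.5)/4-.5+np.array(off)
E
python3 - <<'E'
from h import *
from scipy.optimize import least_squares
G=[[-52,55,252],[-52,-55,252],[100,-55,252],[100,55,252]]
C=[[125,125,12],[-115,125,12],[-115,-175,12]]
tp=un([[149,256],[310,293],[358,80],[201,43],[125,95],[57,374],[427,460],[322,493]],(200,110))
sp=un([[300,33],[265,124],[488,158],[502,64],[500,240],[145,458],[455,520],[95,284]],(200,165))
S=[[125,125,12],[-115,-175,12],[125,-175,12]]
def f(p):
    return np.r_[proj('top',rig(p,G+C+[post(p[3])]))-tp, proj('scene',rig(p,G+S+[post(p[3])]))-sp].ravel()
r=least_squares(f,[600,0,0,.7],loss='soft_l1'); p=r.x
print(p.round(4)); print(f(p).reshape(-1,2).round(1))
np.save('rig.npy',p)
for k in (p[3],.1,0): print(rig(p,post(k)).round(1))
print('guard',rig(p,G).round(1),'press',rig(p,[[75-112*np.cos(.35)-0,0,87],[75,0,40]]).round(1))
E
```

```text
[ 667.2076  -54.867    -6.4909 -112.6429]
[[ 0.5 -0.6]
 [-0.  -1. ]
 [-0.5 -0.5]
 [-0.1  0.3]
 [-0.5 -1.1]
 [-0.6 -0.3]
 [-1.2 -1.2]
 [ 1.2  0.5]
 [-0.5  0.3]
 [-0.4  0.6]
 [-1.7  1.3]
 [-0.6  0.5]
 [ 0.8 -0.8]
 [-1.  -1.1]
 [ 0.3  0. ]
 [-0.7  0.7]]
[[ 478.2 -120.   106. ]]
[[ 546.8 -156.1  106. ]]
[[ 568.  -161.7  106. ]]
guard [[ 627.7    9.7  252. ]
 [ 605.   -98.   252. ]
 [ 753.7 -129.3  252. ]
 [ 776.4  -21.7  252. ]] press [[637.6 -48.6  87. ]
 [740.6 -70.3  40. ]]
```

```bash
cat >> h.py <<'E'
p=np.load('rig.npy') if __import__('os').path.exists('rig.npy') else None
if p is not None: p[2]=-6.4909+2*np.pi; p[3]=-112.6429+36*np.pi
TH=np.deg2rad(36)
def Rt(): 
    return R.from_euler('z',p[2])*R.from_matrix(np.array([[np.cos(TH),0,np.sin(TH)],[0,-1,0],[np.sin(TH),0,-np.cos(TH)]]).T)
def pushT(k,gap=0,z=86): q=post(k); return rig(p,[q[0]-27.7-gap,q[1],z])[0]
def pressT(a,gap=0):
    A=np.arcsin(47/112)-a
    return rig(p,[75-112*np.cos(A)-4.7,0,40+112*np.sin(A)+20.1+gap])[0]
E
python3 - <<'E'
from h import *
from scipy.optimize import least_squares
s=manip.read_state(); R0=R.from_euler('xyz',s['eef_rot'])
print('yaw,k',p[2:],'turn',np.rad2deg((Rt()*R0.inv()).as_rotvec()).round(1))
t=un([[322,493]],(200,110));u=un([[95,284]],(200,165))
g=least_squares(lambda q:np.r_[proj('top',[[*q,106]])-t,proj('scene',[[*q,106]])-u].ravel(),[478,-120]);print('post alone',g.x,g.fun)
P=s['eef_pos'];print('to pre',pushT(p[3],30,200)-P)
for k in (p[3],.4,.3,.2,.1,.05,0,-.02): print(round(k,3),pushT(k).round(1))
for a in (0,.1,.2,.3,.36): print(a,pressT(a).round(1))
E
```

```text
yaw,k [-0.20771469  0.45443553] turn [  2.9 -36.4 -32.1]
post alone [ 479.69176476 -116.69660564] [ 0.05659066 -0.03321098 -0.03146402 -0.08305888]
to pre [222.46018103 404.36801281 -23.73318409]
0.454 [ 451.  -114.2   86. ]
0.4 [ 460.7 -121.3   86. ]
0.3 [ 479.3 -133.    86. ]
0.2 [ 499.1 -142.7   86. ]
0.1 [ 519.7 -150.4   86. ]
0.05 [ 530.2 -153.5   86. ]
0 [ 540.9 -156.    86. ]
-0.02 [ 545.3 -156.9   86. ]
0 [636.5 -48.4 107.1]
0.1 [632.4 -47.5  96.7]
0.2 [629.4 -46.9  86. ]
0.3 [627.4 -46.5  75. ]
0.36 [626.7 -46.3  68.3]
```

>>> servo_tool --pt "0.21 -2.6 -2.3 15.9 29 -1.7 1" --pt "0.21 -2.6 -2.3 15.9 29 -1.7 1" --pt "0.21 -2.6 -2.3 15.9 29 -1.7 1" --pt "0.21 -2.6 -2.3 15.9 29 -1.7 1" --pt "0.21 -2.6 -2.3 15.9 29 -1.7 1" --pt "0.21 -2.6 -2.3 15.9 29 -1.7 1" --pt "0.21 -2.6 -2.3 15.9 29 -1.7 1" --pt "0.21 -2.6 -2.3 15.9 29 -1.7 1" --pt "0.21 -2.6 -2.3 15.9 29 -1.7 1" --pt "0.21 -2.6 -2.3 15.9 29 -1.7 1" --pt "0.21 -2.6 -2.3 15.9 29 -1.7 1" --pt "0.21 -2.6 -2.3 15.9 29 -1.7 1" --pt "0.21 -2.6 -2.3 15.9 29 -1.7 1" --pt "0.21 -2.6 -2.3 15.9 29 -1.7 1" --pt "0 0 0 0 0 0 1" --pt "0 0 0 0 0 0 1"

```text
clock: 2.1
eef_pos: [421.8, -106.8, 200.4]
eef_rot: [3.141, -0.628, -0.209]
wrist_force: [-0.2, 0.3, 0.2]
finger_gap: 0.7
finger_force: 0.0
```

Run:
```python
from h import *
s=manip.read_state(); R0=R.from_euler('xyz',s['eef_rot'])
print(s['clock'],s['eef_pos'].round(1),s['joints'].round(2),s['wrist_force'].round(1),s['finger_gap'],'turn',np.rad2deg((Rt()*R0.inv()).as_rotvec()).round(1),pushT(p[3],30,86)-s['eef_pos'])
for n,o in(("top",(200,110)),("scene",(200,165))):
    im=manip.camera(n)[o[1]:o[1]+140,o[0]:o[0]+150,::-1]; cv2.imwrite(f"pics/{n}1.png",cv2.resize(im,None,fx=4,fy=4))
```

```text
2.1 [ 421.8 -106.8  200.4] [-0.4  -0.24  2.26  0.22  0.52  1.23] [-0.2  0.3  0.2] 0.6908939379927648 turn [ 0.  -0.   0.1] [-6.84920299e-02 -1.22660472e+00 -1.14440843e+02]
```

>>> servo_tool --pt "0 0 0 0 0.5 -23 1" --pt "0 0 0 0 0.5 -23 1" --pt "0 0 0 0 0.5 -23 1" --pt "0 0 0 0 0 -23 1" --pt "0 0 0 0 0 -22 1" --pt "0 0 0 6 -1.2 0 1" --pt "0 0 0 6 -1.2 0 1" --pt "0 0 0 6 -1.2 0 1" --pt "0 0 0 6 -1.2 0 1" --pt "0 0 0 3 -0.6 0 1" --pt "0 0 0 3 -0.6 0 1"

```text
clock: 3.58
eef_pos: [452.0, -111.1, 86.5]
eef_rot: [-3.141, -0.629, -0.211]
wrist_force: [-1.5, -2.0, 0.0]
finger_gap: 0.5
finger_force: 0.4
```

Run:
```python
from h import *
for n,o in(("top",(200,110)),("scene",(200,165))):
    im=manip.camera(n)[o[1]:o[1]+140,o[0]:o[0]+150,::-1]; cv2.imwrite(f"pics/{n}2.png",cv2.resize(im,None,fx=4,fy=4))
```

```text
(no output)
```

View pics/scene2.png

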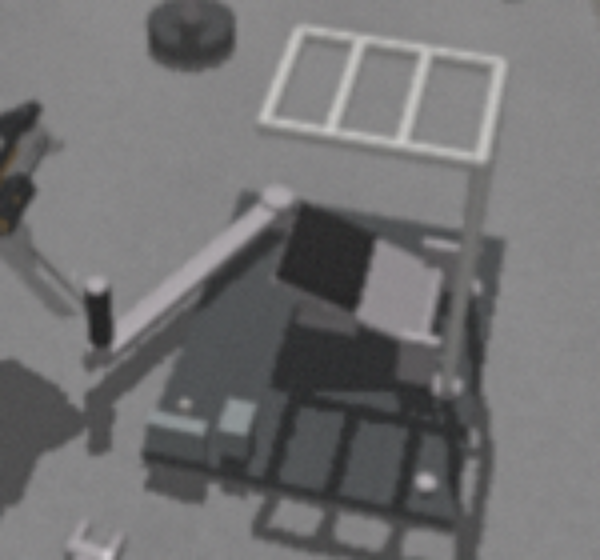

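Scene: the closed fingers touch the post (98,290) from behind, and it has moved slightly. I'll swing it along the arc now.

>>> servo_tool --pt "0 0 0 5 -3.6 0 1" --pt "0 0 0 5 -3.5 0 1" --pt "0 0 0 6 -4 0 1" --pt "0 0 0 6 -4 0 1" --pt "0 0 0 6.5 -3.8 0 1" --pt "0 0 0 6.5 -3.4 0 1" --pt "0 0 0 6.5 -3.2 0 1" --pt "0 0 0 6.8 -3 0 1" --pt "0 0 0 6.8 -2.7 0 1" --pt "0 0 0 6.8 -2.5 0 1"

```text
clock: 4.92
eef_pos: [514.3, -145.0, 86.4]
eef_rot: [-3.141, -0.629, -0.211]
wrist_force: [-0.8, 0.3, 0.8]
finger_gap: 0.1
finger_force: 0.3
```

>>> servo_tool --pt "0 0 0 4 -1.3 0 1" --pt "0 0 0 4 -1.3 0 1" --pt "0 0 0 3 -0.9 0 1" --pt "0 0 0 2 -0.6 0 1"

```text
clock: 5.42
eef_pos: [526.7, -148.9, 86.3]
eef_rot: [-3.141, -0.628, -0.211]
wrist_force: [-3.9, -2.0, 0.7]
finger_gap: 0.4
finger_force: 1.7
```

>>> servo_tool --pt "0 0 0 2 -0.5 0 1" --pt "0 0 0 2 -0.5 0 1" --pt "0 0 0 2 -0.5 0 1"

```text
clock: 5.8
eef_pos: [533.1, -150.4, 86.5]
eef_rot: [-3.141, -0.629, -0.211]
wrist_force: [-0.2, 0.9, -1.2]
finger_gap: 0.8
finger_force: 0.0
```

>>> servo_tool --pt "0 0 0 2 -0.4 0 1" --pt "0 0 0 2 -0.4 0 1"

```text
clock: 6.05
eef_pos: [537.0, -151.2, 86.5]
eef_rot: [-3.141, -0.629, -0.211]
wrist_force: [-0.2, -0.5, 1.0]
finger_gap: 0.3
finger_force: 0.1
```

>>> servo_tool --pt "0 0 0 2 -0.4 0 1" --pt "0 0 0 1 -0.2 0 1"

```text
clock: 6.3
eef_pos: [539.5, -151.7, 86.1]
eef_rot: [-3.141, -0.628, -0.211]
wrist_force: [-9.0, -0.7, 4.1]
finger_gap: 0.2
finger_force: 4.1
```

>>> servo_tool --pt "0 0 0 1 -0.2 0 1" --pt "0 0 0 1 -0.2 0 1"

```text
clock: 6.55
eef_pos: [540.5, -151.8, 85.7]
eef_rot: [-3.14, -0.626, -0.211]
wrist_force: [-27.9, 1.5, 16.4]
finger_gap: 0.6
finger_force: 13.1
```

>>> servo_tool --pt "0 0 0 1 -0.2 0 1" --pt "0 0 0 1 -0.2 0 1"

```text
clock: 6.8
eef_pos: [541.4, -152.0, 85.4]
eef_rot: [-3.14, -0.624, -0.211]
wrist_force: [-50.3, 3.2, 31.1]
finger_gap: 0.4
finger_force: 24.4
```

Firm against the end stop. I'll back off and check that the bar stays.

>>> servo_tool --pt "0 0 0 -3 0.6 0 1" --pt "0 0 0 -5 1 0 1" --pt "0 0 0 -15 3 0 1" --pt "0 0 0 -25 5 0 1" --pt "0 0 0 0 5 25 1" --pt "0 0 0 0 10 25 1" --pt "0 0 0 0 0 0 1"

```text
clock: 7.68
eef_pos: [496.5, -127.9, 138.2]
eef_rot: [3.141, -0.632, -0.21]
wrist_force: [0.5, -1.0, 0.5]
finger_gap: 0.2
finger_force: 0.0
```

Run:
```python
from h import *
for n,o in(("top",(200,110)),("scene",(200,165))):
    im=manip.camera(n)[o[1]:o[1]+140,o[0]:o[0]+150,::-1]; cv2.imwrite(f"pics/{n}3.png",cv2.resize(im,None,fx=4,fy=4))
for k in (0,.015,.05,.09): print(k,(((proj('scene',rig(p,post(k)))-[200,165])+.5)*4-.5).round(),(((proj('top',rig(p,post(k)))-[200,110])+.5)*4-.5).round())
s=manip.read_state();print(s['eef_pos'],pressT(0,30),pressT(0,30)-s['eef_pos'])
q=[-75,95,0]
```

```text
0 [[208. 333.]] [[383. 376.]]
0.015 [[203. 332.]] [[382. 380.]]
0.05 [[193. 330.]] [[379. 390.]]
0.09 [[182. 327.]] [[376. 401.]]
[ 495.72225438 -127.92641005  136.01653004] [636.52047058 -48.39957457 137.1       ] [140.7982162   79.52683549   1.08346996]
```

View pics/scene3.png

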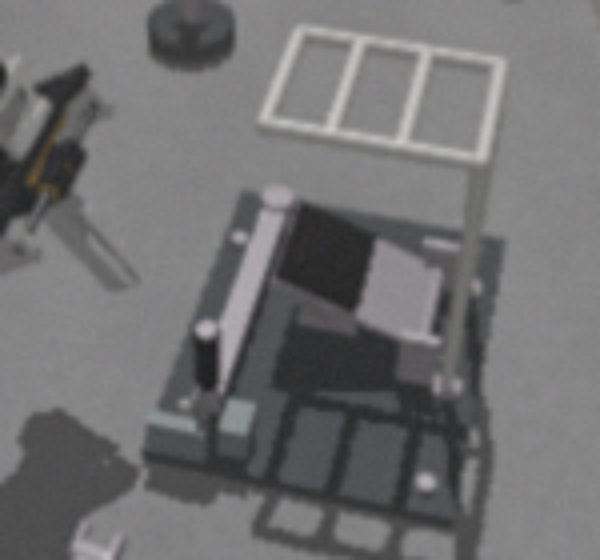

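Scene: the post stands at (206,328), predicted shut at (208,333), so the bar sits in the catch at the end stop. Next I'll bring the fingertips in under the guard.

>>> servo_tool --pt "0 0 0 5.5 26.5 -3.5 1" --pt "0 0 0 5.5 26.5 -3.5 1" --pt "0 0 0 5.5 26.5 -3.5 1" --pt "0 0 0 5.5 26.5 -3.5 1" --pt "0 0 0 19.8 -4.1 0 1" --pt "0 0 0 19.8 -4.1 0 1" --pt "0 0 0 19.8 -4.1 0 1" --pt "0 0 0 19.8 -4.1 0 1" --pt "0 0 0 19.8 -4.1 0 1" --pt "0 0 0 19.8 -4.1 0 1" --pt "0 0 0 0 0 0 1" --pt "0 0 0 0 0 0 1"

```text
clock: 9.28
eef_pos: [635.7, -46.6, 121.3]
eef_rot: [-3.141, -0.627, -0.211]
wrist_force: [0.4, 1.0, -0.1]
finger_gap: 0.6
finger_force: 0.0
```

Run:
```python
from h import *
im=manip.camera("scene")[165:305,200:350,::-1]; cv2.imwrite("pics/scene4.png",cv2.resize(im,None,fx=4,fy=4))
```

```text
(no output)
```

View pics/scene4.png

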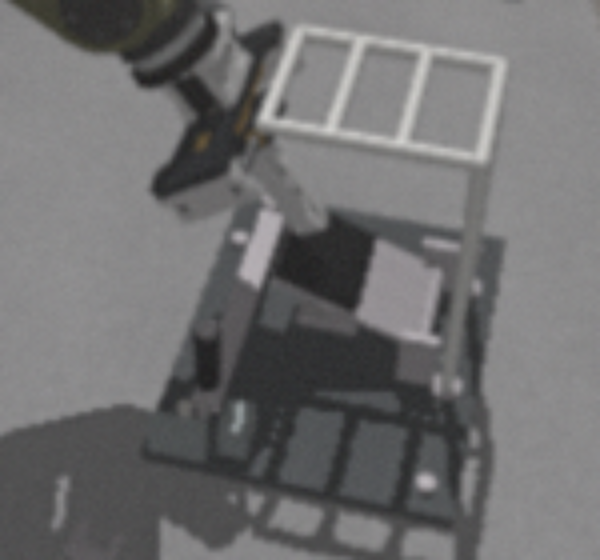

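Scene: the fingertips at about (318,225) hover over the front of the tread, clear of the crossbar. I'll lower them now.

>>> servo_tool --pt "0 0 0 0 0 -3 1" --pt "0 0 0 0 0 -3 1" --pt "0 0 0 0 0 -2 1" --pt "0 0 0 0 0 -2 1" --pt "0 0 0 0 0 -2 1" --pt "0 0 0 0 0 -1 1"

```text
clock: 10.07
eef_pos: [636.6, -46.6, 109.3]
eef_rot: [-3.141, -0.629, -0.211]
wrist_force: [0.3, 0.3, 0.3]
finger_gap: 0.5
finger_force: 0.0
```

>>> servo_tool --pt "0 0 0 0 0 -1.5 1" --pt "0 0 0 0 0 -1.5 1"

```text
clock: 10.32
eef_pos: [636.8, -46.6, 106.7]
eef_rot: [-3.141, -0.629, -0.211]
wrist_force: [-1.6, 0.2, 5.2]
finger_gap: 0.4
finger_force: 2.1
```

>>> servo_tool --pt "0 0 0 -0.5 0.1 -1.5 1" --pt "0 0 0 -0.5 0.1 -1.5 1"

```text
clock: 10.58
eef_pos: [636.1, -46.5, 104.2]
eef_rot: [-3.141, -0.63, -0.211]
wrist_force: [-2.6, 0.3, 6.0]
finger_gap: 0.2
finger_force: 2.4
```

>>> servo_tool --pt "0 0 0 -0.55 0.1 -1.5 1" --pt "0 0 0 -0.55 0.1 -1.5 1" --pt "0 0 0 -0.5 0.1 -1.5 1" --pt "0 0 0 -0.5 0.1 -1.5 1" --pt "0 0 0 -0.5 0.1 -1.5 1" --pt "0 0 0 -0.5 0.1 -1.5 1" --pt "0 0 0 -0.45 0.1 -1.5 1" --pt "0 0 0 -0.4 0.1 -1.5 1" --pt "0 0 0 -0.4 0.1 -1.5 1" --pt "0 0 0 -0.35 0.1 -1.5 1"

```text
clock: 11.82
eef_pos: [631.3, -45.4, 89.1]
eef_rot: [-3.141, -0.63, -0.211]
wrist_force: [-3.4, 0.8, 7.4]
finger_gap: 0.5
finger_force: 3.0
```

>>> servo_tool --pt "0 0 0 -0.25 0 -1 1" --pt "0 0 0 -0.25 0 -1 1"

```text
clock: 12.08
eef_pos: [630.8, -45.3, 87.2]
eef_rot: [-3.141, -0.63, -0.211]
wrist_force: [-3.4, 0.4, 7.2]
finger_gap: 0.0
finger_force: 3.0
```

>>> servo_tool --pt "0 0 0 -0.2 0 -0.8 1" --pt "0 0 0 -0.2 0 -0.7 1"

```text
clock: 12.32
eef_pos: [630.4, -45.3, 85.7]
eef_rot: [-3.141, -0.63, -0.211]
wrist_force: [-3.8, 1.7, 6.6]
finger_gap: 0.4
finger_force: 3.1
```

>>> servo_tool --pt "0 0 0 -0.2 0 -0.7 1" --pt "0 0 0 -0.2 0 -0.7 1"

```text
clock: 12.58
eef_pos: [630.0, -45.3, 84.3]
eef_rot: [-3.141, -0.63, -0.211]
wrist_force: [-3.0, 1.9, 6.2]
finger_gap: 0.1
finger_force: 3.1
```

>>> servo_tool --pt "0 0 0 -0.15 0 -0.7 1" --pt "0 0 0 -0.15 0 -0.7 1"

```text
clock: 12.82
eef_pos: [629.7, -45.2, 82.9]
eef_rot: [-3.141, -0.63, -0.211]
wrist_force: [-4.2, 2.9, 6.4]
finger_gap: 0.5
finger_force: 3.2
```

>>> servo_tool --pt "0 0 0 -0.15 0 -0.7 1" --pt "0 0 0 -0.15 0 -0.7 1"

```text
clock: 13.08
eef_pos: [629.5, -45.2, 81.5]
eef_rot: [-3.141, -0.63, -0.211]
wrist_force: [-1.9, 2.3, 6.9]
finger_gap: 0.2
finger_force: 3.2
```

>>> servo_tool --pt "0 0 0 -0.15 0 -0.7 1" --pt "0 0 0 -0.15 0 -0.7 1"

```text
clock: 13.32
eef_pos: [629.2, -45.2, 80.2]
eef_rot: [-3.141, -0.63, -0.211]
wrist_force: [-2.7, 2.3, 6.7]
finger_gap: 0.4
finger_force: 3.3
```

>>> servo_tool --pt "0 0 0 -0.15 0 -0.7 1" --pt "0 0 0 -0.15 0 -0.7 1"

```text
clock: 13.58
eef_pos: [628.9, -45.2, 78.8]
eef_rot: [-3.141, -0.631, -0.211]
wrist_force: [-2.7, 2.9, 7.0]
finger_gap: 0.7
finger_force: 3.3
```

>>> servo_tool --pt "0 0 0 -0.15 0 -0.7 1" --pt "0 0 0 -0.15 0 -0.7 1"

```text
clock: 13.82
eef_pos: [628.6, -45.1, 77.4]
eef_rot: [-3.141, -0.631, -0.211]
wrist_force: [-3.0, 3.7, 5.7]
finger_gap: 0.1
finger_force: 3.3
```

>>> servo_tool --pt "0 0 0 -0.15 0 -0.7 1" --pt "0 0 0 -0.1 0 -0.7 1"

```text
clock: 14.08
eef_pos: [628.4, -45.1, 76.0]
eef_rot: [-3.141, -0.631, -0.211]
wrist_force: [-2.1, 2.9, 6.3]
finger_gap: 0.4
finger_force: 3.4
```

>>> servo_tool --pt "0 0 0 -0.1 0 -0.7 1" --pt "0 0 0 -0.1 0 -0.7 1"

```text
clock: 14.32
eef_pos: [628.2, -45.1, 74.6]
eef_rot: [-3.141, -0.631, -0.211]
wrist_force: [-2.1, 3.5, 7.5]
finger_gap: 0.7
finger_force: 3.4
```

>>> servo_tool --pt "0 0 0 -0.1 0 -0.7 1" --pt "0 0 0 -0.1 0 -0.7 1"

```text
clock: 14.58
eef_pos: [628.1, -45.0, 73.4]
eef_rot: [-3.14, -0.631, -0.211]
wrist_force: [-4.1, 4.0, 10.0]
finger_gap: 0.2
finger_force: 5.0
```

>>> servo_tool --pt "0 0 0 -0.1 0 -0.7 1" --pt "0 0 0 -0.1 0 -0.7 1"

```text
clock: 14.82
eef_pos: [628.2, -45.0, 72.6]
eef_rot: [-3.14, -0.632, -0.211]
wrist_force: [-7.4, 4.7, 15.7]
finger_gap: 0.5
finger_force: 7.7
```

>>> servo_tool --pt "0 0 0 0 0 -0.7 1" --pt "0 0 0 0 0 -0.5 1"

```text
clock: 15.08
eef_pos: [628.3, -45.0, 71.8]
eef_rot: [-3.14, -0.633, -0.211]
wrist_force: [-12.6, 5.6, 21.0]
finger_gap: 0.3
finger_force: 10.3
```

>>> servo_tool --pt "0 0 0 0 0 -0.5 1" --pt "0 0 0 0 0 -0.5 1"

```text
clock: 15.32
eef_pos: [628.4, -45.0, 71.2]
eef_rot: [-3.14, -0.633, -0.211]
wrist_force: [-16.1, 6.1, 26.4]
finger_gap: -0.2
finger_force: 12.8
```

>>> servo_tool --pt "0 0 0 0 0 0 1" --pt "0 0 0 0 0 0 1" --pt "0 0 0 0 0 0 1" --pt "0 0 0 0 0 0 1" --pt "0 0 0 0 0 0 1" --pt "0 0 0 0 0 0 1" --pt "0 0 0 0 0 0 1" --pt "0 0 0 0 0 0 1" --pt "0 0 0 0 0 0 1" --pt "0 0 0 0 0 0 1" --pt "0 0 0 0 0 0 1" --pt "0 0 0 0 0 0 1" --pt "0 0 0 0 0 0 1" --pt "0 0 0 0 0 0 1"

```text
clock: 17.08
eef_pos: [628.3, -45.0, 71.1]
eef_rot: [-3.14, -0.633, -0.21]
wrist_force: [-13.2, 5.3, 23.1]
finger_gap: 0.9
finger_force: 11.3
```

>>> servo_tool --pt "0 0 0 0 0 1 1" --pt "0 0 0 0 0 1.5 1" --pt "0 0 0 0.3 0 2.5 1" --pt "0 0 0 0.4 0 2.5 1" --pt "0 0 0 0.5 -0.1 2.5 1" --pt "0 0 0 0.5 -0.1 2.5 1" --pt "0 0 0 0.6 -0.1 2.5 1" --pt "0 0 0 0.7 -0.1 2.5 1" --pt "0 0 0 0.7 -0.1 2.5 1" --pt "0 0 0 0.8 -0.2 2.5 1" --pt "0 0 0 0.8 -0.2 2.5 1" --pt "0 0 0 0.9 -0.2 2.5 1" --pt "0 0 0 0.9 -0.2 2.5 1" --pt "0 0 0 0.9 -0.2 2.5 1" --pt "0 0 0 0 0 2.5 1" --pt "0 0 0 0 0 2.5 1" --pt "0 0 0 0 0 3 1" --pt "0 0 0 0 0 4 1" --pt "0 0 0 0 0 4 1" --pt "0 0 0 0 0 4 1"

```text
clock: 19.58
eef_pos: [635.1, -46.9, 121.4]
eef_rot: [-3.141, -0.628, -0.211]
wrist_force: [1.0, -0.2, 0.0]
finger_gap: 0.2
finger_force: 0.0
```

>>> servo_tool --pt "0 0 0 -20 4.1 0 1" --pt "0 0 0 -20 4.1 0 1" --pt "0 0 0 -20 4.1 0 1" --pt "0 0 0 -20 4.1 0 1" --pt "0 0 0 -20 4.1 0 1" --pt "0 0 0 -20 4.1 5 1" --pt "0 0 0 -20 4.1 10 1" --pt "0 0 0 -20 4.1 10 1" --pt "0 0 0 0 0 0 1" --pt "0 0 0 0 0 0 1"

```text
clock: 20.82
eef_pos: [475.8, -14.2, 146.3]
eef_rot: [-3.141, -0.629, -0.211]
wrist_force: [0.0, 0.3, -0.5]
finger_gap: 0.6
finger_force: 0.0
```

Run:
```python
from h import *
im=manip.camera("scene")[165:305,200:350,::-1]; cv2.imwrite("pics/scene5.png",cv2.resize(im,None,fx=4,fy=4))
```

```text
(no output)
```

View pics/scene5.png

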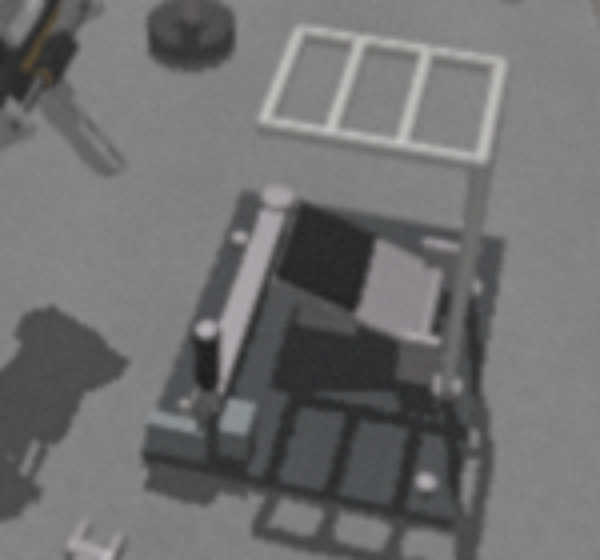

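Scene: the post is still at (206,328), so the bar is shut. The tread is back at its rest position, near edge about (355,312), and the tool is clear.

```bash
python3 -c "
from cell import manip
print(manip.sign_off())"
```

```text
the job is handed in; nothing more can be done
None
```

The keeper bar is shut past its catch, and the pedal was pressed to its stop, held there for about 1.75 s at around 30 N, and let fully back up; the gear, wrench and mug were not touched, and the job is handed in (one slip: I pushed the post against the bar's end stop with about 59 N).

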